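Eject a battery pack and stop it with the other finger

TASK

Get the scanner's battery pack out of its charging dock: press the eject key beside the tray with one fingertip and keep it down, and with the other finger stop the pack on the open tray as the spring slides it out, before its front edge passes the tray's end. Only touch the pack, do not lift or tip it, and leave the other things on the desk where they are. Finish while still holding: the key down, and the pack at rest against your finger, clearly slid out of the bay.

Things in the scene. Friction and masses are not known exactly. Their poses are not given: they have to be found in the camera images.
- dock: White charging dock fixed to the desk, 200 mm long (x), 115 wide (y), 48 high. Origin: on the desk under the bay's mouth, on the centre line of the pack's lane; x along the lane into the bay, y to the left, z up. Roofed bay x = 0 to 124 mm; open tray x = 0 to -76 mm, no roof. The pod with the eject key stands at the right of the tray (y = -30 to -82 mm), its top 18 mm over the desk.
- bay_mouth (a point): Centre of the bay's mouth, on the lane's floor, 14 mm over the desk. The lane is 50 mm wide, between low rails (y = 25 to 32 mm on either side) whose tops are 18 mm over the desk.
- tray_end (a point): Middle of the open tray's end edge, on the lane's floor: at x = -76, y = 0, z = 14 mm in the dock's frame. The pack's front face must not pass it.
- eject_key (a joint): Travel of the grey eject key in m: 0 up, 0.007 fully down. Its spring pushes up with 1 N at the top, 3.5 N fully down. Pressed past about 4 mm it frees a damped pusher that slides the pack along -x of the dock at about 12 mm/s and keeps pushing with about 4 N; unstopped, it shoves the pack off the tray's end. 5.5 mm or more is safely down.
- key_top (a point): Centre of the upper face of the eject key, a flat grey ribbed cap 42 mm (dock x) by 44 mm (dock y), at x = -42, y = -56 mm in the dock's frame; 27 mm over the desk when up, 20 mm when fully down.
- pack: Loose black battery pack, a block 66 mm (x) by 46 mm (y) by 24 mm high, about 0.1 kg, lying in the lane; origin at the centre of its underside, axes as the dock's. At the start its origin is at x = +29 mm, y = 0, z = 14 mm in the dock's frame and its front face stands 4 mm out of the bay.
- pack_front (a point): Centre of the pack's front face (the one that leads as it slides out), 12 mm over its underside: at x = -4 mm in the dock's frame at the start; the tray ends at x = -76 mm.
- stamp: Bystander: wooden hand stamp with turned handle, 25 x 44 x 77 mm, upright; origin at the centre of its underside.
- binder_clip: Bystander: black fold-back clip with wire handles up, 28 x 32 x 43 mm; origin at the centre of its underside.
- labels: Bystander: white roll of blank labels, 54 mm across, 40 mm high, standing on end; origin at the centre of its underside.

How it is judged:
By the outcome, as a careful person would: the job done as asked, in the order asked, and still so for the second after the job is handed in, while the arm keeps its last pose, push and grip.
It also fails if it takes over 34 s, if anything falls off the work surface, if the arm or the gripper's body presses on something with over 40 N, if the wrist force passes 120 N, or if a joint passes its speed limit or range.

ROBOT

A 7-joint arm with a two-finger parallel gripper is mounted at the origin on a cart in front of the work surface, level with it; the furniture and walls round the work are solid. World frame = base frame: x ahead of the robot, y to its left, z up, the work surface at z = 0. Lengths are in mm, angles in rad, forces in N, time in s.
With the tool pointing down it reaches from about 400 to 875 mm from the base axis. Payload 4.4 kg.
Tool frame: the origin (TCP) lies at the very end of the fingers, on their centre line; the grasp point (between the pads) lies 19 mm behind it; y points along the fingers, x is the direction in which the jaws open and shut, and the axes are right-handed (so a half turn about y gives the same grasp; the last joint's range is limited). The gripper opens to 85 mm and grips with 20 to 120 N. Pads are 22 mm wide; open, the fingers measure 114 mm over their backs; the gripper's body (76 mm by 85 mm) begins 54 mm behind the grasp point. The pads swing forward as they close: fully open they stand 13 mm farther back than shut.
Start: joints at [-1.259, 0.628, 0.038, 1.517, -0.027, 0.996, -0.02], TCP at [239.747, 604.185, 231.313] pointing down, gripper open.
Joint ranges: [-3.06, 3.06], [-0.37, 2.12], [-1.25, 1.32], [0.18, 2.47], [-1.1, 4.24], [0.23, 1.98], [-2.94, 2.94]. Speed limits (rad/s): [2.57, 2.57, 3.14, 3.14, 3.14, 3.14, 3.14].

INTERFACE

Orientations are given as [roll, pitch, yaw] about the fixed x, y, z axes, in that order (R = Rz(yaw) Ry(pitch) Rx(roll)).
In Python, from cell import ctrl, get_image, nets gives the robot as it stands. The module is installed in compiled form; this text tells all that it offers.
- The arm moves only by the tool step_arm, never from a script. Its argument "moves" is text: rows parted by semicolons, each of 7 numbers parted by spaces: the shift along the tool's x, y, z normalised to -1 to 1, where 1 is 0.05 m, then the turn, a rotation vector about the tool's x, y, z normalised to -1 to 1, where 1 is 0.12 rad, then the opening, from 0 (shut) to 1 (fully open). A call has 1 to 20 rows; each row shifts and turns the commanded pose from where the row before left it, along the tool's axes as they then stand; what a row does not reach is not made up. A row lasts 1/10 s, in which the tool goes at most 50 mm and 8.59 degrees, less where a joint would pass 70% of its speed; a pose out of reach is approached as far as the arm can. A call with a number of a shift or a turn outside -1 to 1 is refused whole. A call with a gripper value outside its range is refused whole. The fingers move at their own pace and stop on an object; the grip force is fixed at half the most. Time passes only in rows, so rows that do not move let the fingers close. It gives the time, the measured TCP pose, the force and the opening at its end, in the units of the state.
- ctrl.read_state(): the state, without advancing time (a new reading comes with each control period).
- get_image(name): name is "scene" or "top" or "wrist"; returns a dict with "color" (420x560x3 uint8, blue, green, red), "vertical_fov" (degrees; the focal length in pixels is half the picture's height over the tangent of half this angle, whatever the lens; pixels are square), "cx", "cy" (the principal point, pixels), "k1" (the pictures are not rectified: a ray, as slopes to the right and down, at radius r is drawn at 1 + k1 r^2 times it, then the intrinsics apply), "R" (3x3) and "t" (3): a world point X has camera coordinates R X + t; the wrist camera has in their place "T_tool_cam" (4x4, takes a point from camera to tool coordinates, whose origin is the TCP and whose axes are the tool frame's). Camera axes: x right, y down, z forward; pixel columns grow to the right and rows downward; lengths in mm; the calibration is good to about 2 mm. A picture is of the moment at which its call begins: read the wrist's pose just before it. There is no depth.
- ctrl.finish_job(): hands the job in, once; it reports no verdict.
Trained networks look in a picture, given as the dict that the camera call returned (one of the last four; its "shot" number tells which), for a name from the list of things; names that differ only in an ending like _2 or _b are one class to them, and where a whole thing is asked for, a point or a joint stands for the part that bears it (a point fixed in the world has none). Each returns a list of dicts, best first, with "conf" (0 to 1); they miss things now and then, are a little off and sometimes report something else, mostly with a low value. They report only what shows in the picture. A call takes as long as a camera call.
- nets.find_in(picture, target): "position" ([x, y, z] in mm, in world coordinates, good to about 4 mm: the middle of the surface that is visible of it).
- nets.cut_out(picture, target): "pixels" (420x560 bool, what is visible of it).
- nets.place_of(picture, target): "position" ([x, y, z] in mm, in world coordinates, good to about 4 mm: a listed point, or the origin of a listed thing).
The state is a dict: "clock": time; "qpos": joint angles; "qd": joint speeds; "tau": joint torques, N m; "eef_pos": TCP position; "tool_rot": TCP orientation; "force": force on the tool from outside, world axes, zero at the start; "torque": the same for the moment, N m; "width": finger opening in mm.
Only numpy, scipy, OpenCV 4.12 (cv2) and the standard library are available. Lean on these libraries where they do the work, as an engineer would, in place of code of your own. Each camera call takes 0.05 s, during which the arm holds its last target.

## Working session

There is one attempt and no reset: what is moved stays moved. The work goes in short steps, Python scripts to look and compute and a tool call to move; the robot and the scene stay as the last step left them, time stands still between calls to the robot, and variables do not carry over. Pictures are saved under pics/ and viewed, and the job is handed in when it is done.

Besides the shell and the picture viewer there is one more tool, called after "Emit:" as name(argument=value, ...) on one line, values as JSON. step_arm: Moves the arm, as the interface text tells. Scaled input: -1 to 1 covers 0.05 m each way for a shift and 0.12 rad each way for a turn. Its arguments: {"type":"object","properties":{"moves":{"type":"string"}},"required":["moves"]}

```bash
mkdir -p pics; ls
cat > h.py <<'E'
from cell import ctrl, get_image, nets
import numpy as np, cv2
E
python3 - <<'E'
from h import *
s=ctrl.read_state(); print({k:np.round(v,3) for k,v in s.items()})
for n in ["scene","top"]:
    p=get_image(n); cv2.imwrite(f"pics/{n}0.png",p["color"])
    print(n,p["vertical_fov"],np.round(p["R"],3).tolist(),np.round(p["t"],1),p["k1"])
    for t in ["dock","bay_mouth","tray_end","key_top","pack","pack_front","stamp","binder_clip","labels"]:
        r=nets.place_of(p,t); print(t,[(np.round(a["position"],1).tolist(),round(a["conf"],2)) for a in r[:2]])
E
```

```text
pics
{'clock': np.float64(0.0), 'qpos': array([-1.259,  0.629,  0.038,  1.518, -0.027,  0.996, -0.02 ]), 'qd': array([-0.001,  0.001, -0.002,  0.001,  0.   ,  0.   , -0.   ]), 'tau': array([-0.0000e+00, -5.6340e+01,  1.2260e+00, -1.9344e+01,  1.1000e-02,
        1.1000e-02,  0.0000e+00]), 'eef_pos': array([239.483, 603.57 , 230.384]), 'tool_rot': array([-1.571,  0.002,  1.193]), 'force': array([-0.338,  0.411, -0.257]), 'torque': array([-0.012,  0.034, -0.015]), 'width': np.float64(85.515)}
scene 53.358304581241285 [[-0.607, -0.795, -0.001], [-0.436, 0.334, -0.836], [0.664, -0.507, -0.549]] [406.2 218.4 812.4] 0.024816017006440656
dock [([558.5, 279.0, -0.4], 0.75)]
bay_mouth [([553.1, 281.3, 12.7], 0.85)]
tray_end [([489.3, 240.4, 14.3], 0.92)]
key_top [([539.6, 213.1, 24.4], 0.77), ([488.8, 241.0, 12.6], 0.24)]
pack [([578.4, 290.2, 12.8], 0.42)]
pack_front [([549.1, 277.0, 23.3], 0.68)]
stamp [([418.4, 467.6, -2.5], 0.87)]
binder_clip []
labels [([370.5, 156.7, 0.4], 0.76)]
top 51.46910865426853 [[-0.006, -1.0, 0.024], [-0.997, 0.005, -0.075], [0.075, -0.024, -0.997]] [ 110.2  520.3 1368.9] -0.13476662979106888
dock [([549.6, 279.0, -1.5], 0.7)]
bay_mouth [([553.2, 279.2, 11.0], 0.91)]
tray_end [([490.0, 242.8, 14.9], 0.95)]
key_top [([417.4, 466.0, -2.8], 0.48), ([540.0, 212.7, 25.9], 0.45)]
pack [([578.3, 290.8, 15.9], 0.56)]
pack_front [([552.0, 278.6, 23.0], 0.46)]
stamp [([422.0, 465.8, 1.6], 0.59)]
binder_clip [([546.8, -202.8, -2.4], 0.65)]
labels [([373.9, 155.3, 0.9], 0.47)]
```

View pics/scene0.png

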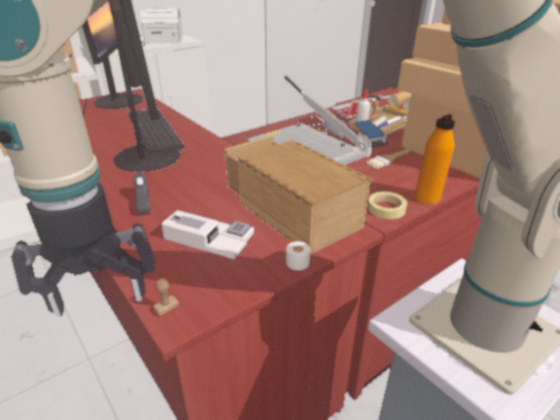

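View pics/top0.png

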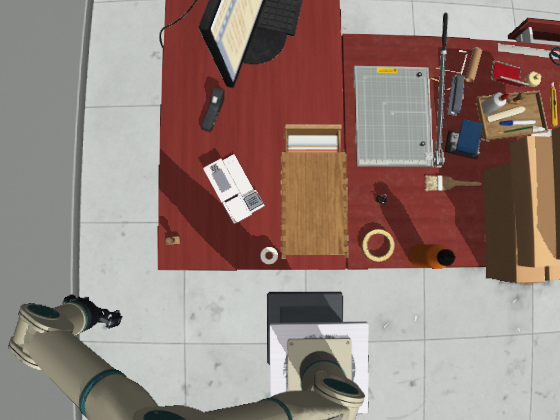

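```bash
cat >> h.py <<'E'
def cam(p):
    if "R" in p: return np.array(p["R"]),np.array(p["t"])
    from scipy.spatial.transform import Rotation as Ro
    s=p["_state"]; Rt=Ro.from_euler("xyz",s["tool_rot"]).as_matrix()
    T=np.array(p["T_tool_cam"]); Rw=Rt@T[:3,:3]; c=Rt@T[:3,3]+s["eef_pos"]
    return Rw.T,-Rw.T@c
def proj(p,X):
    R,t=cam(p); X=np.atleast_2d(X); c=X@R.T+t; s=c[:,:2]/c[:,2:]
    f=210/np.tan(np.radians(p["vertical_fov"]/2)); r2=(s**2).sum(1,keepdims=True)
    return s*(1+p["k1"]*r2)*f+[p["cx"],p["cy"]]
def ray(p,uv,z):
    R,t=cam(p); f=210/np.tan(np.radians(p["vertical_fov"]/2))
    d=(np.array(uv,float)-[p["cx"],p["cy"]])/f; s=d.copy()
    for _ in range(20): s=d/(1+p["k1"]*(s@s))
    w=R.T@np.array([s[0],s[1],1]); c=-R.T@t
    return c+w*(z-c[2])/w[2]
def dock2w(P,pose):
    x,y,a=pose; P=np.atleast_2d(np.array(P,float)); c,s=np.cos(a),np.sin(a)
    return np.c_[x+c*P[:,0]-s*P[:,1], y+s*P[:,0]+c*P[:,1], P[:,2]]
def overlay(p,pose,packx=29):
    im=p["color"].copy()
    def box(x0,x1,y0,y1,z0,z1,col):
        C=[[x,y,z] for z in(z0,z1) for x,y in((x0,y0),(x1,y0),(x1,y1),(x0,y1))]
        q=np.round(proj(p,dock2w(C,pose))*8).astype(int)
        for i in range(4):
            for a,b in((i,(i+1)%4),(i+4,(i+1)%4+4),(i,i+4)): cv2.line(im,tuple(map(int,q[a])),tuple(map(int,q[b])),col,1,cv2.LINE_AA,3)
    box(0,124,-32,32,0,48,(0,255,0)); box(-63,-21,-78,-34,18,27,(0,0,255)); box(packx-33,packx+33,-23,23,14,38,(255,0,255)); box(-76,0,-32,32,0,18,(255,255,0))
    return im
E
python3 - <<'E'
from h import *
D=[[0,0,14],[-76,0,14],[-42,-56,27],[29,0,14],[-4,0,26]]
W=np.array([[553.15,280.2],[489.6,241.6],[539.8,212.9],[578.3,290.5],[550.5,277.8]])
from scipy.optimize import least_squares
f=lambda v:(dock2w(D,v)[:,:2]-W).ravel()
r=least_squares(f,[553,280,.55]); print(r.x,np.degrees(r.x[2]),r.fun.round(1))
for n in ["scene","top"]:
    p=get_image(n); im=overlay(p,r.x)
    q=proj(p,[[r.x[0],r.x[1],0]])[0].astype(int); x,y=q
    c=im[y-65:y+65,x-90:x+90]; cv2.imwrite(f"pics/ov_{n}.png",cv2.resize(c,None,fx=4.4,fy=4.4,interpolation=cv2.INTER_CUBIC))
    # box
    if n=="top":
        for uv in[(281,152),(347,152),(281,255),(347,257)]: print(uv,[ray(p,uv,z)[:2].round() for z in(0,100,150)])
E
```

```text
[5.53499152e+02 2.79182415e+02 4.85229742e-01] 27.801616333060704 [ 0.3 -1.  -3.3  2.1  2.7 -2.8  0.9  2.2 -0.5 -0.5]
(281, 152) [array([704., 120.]), array([684., 121.]), array([674., 122.])]
(347, 152) [array([704., -97.]), array([684., -80.]), array([674., -72.])]
(281, 255) [array([370., 122.]), array([373., 123.]), array([375., 124.])]
(347, 257) [array([362., -91.]), array([366., -75.]), array([368., -66.])]
```

View pics/ov_scene.png

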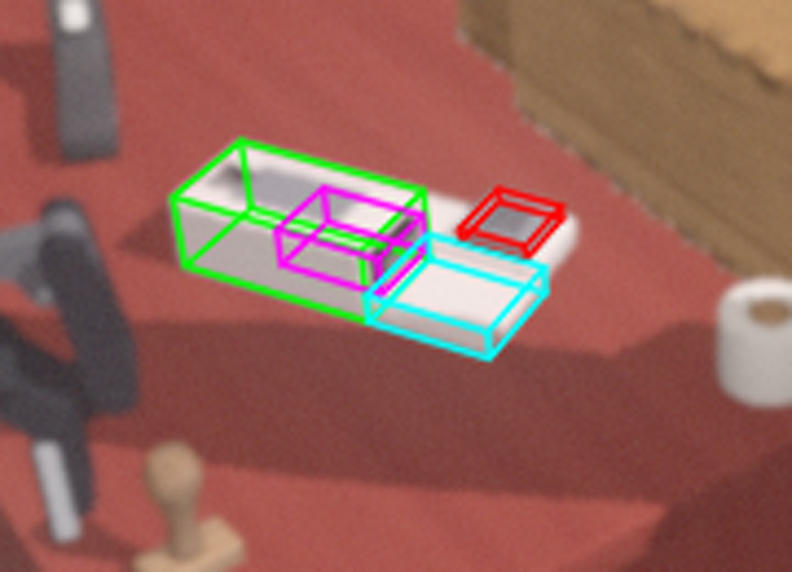

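View pics/ov_top.png

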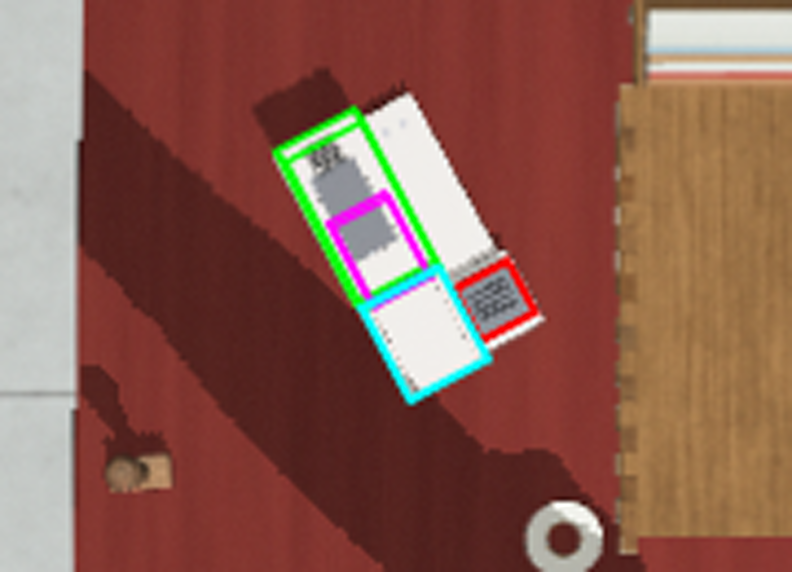

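```bash
cat >> h.py <<'E'
from scipy.spatial.transform import Rotation as Ro
def local(dw,state=None):
    s=state or ctrl.read_state(); return Ro.from_euler("xyz",s["tool_rot"]).as_matrix().T@np.array(dw)
E
python3 - <<'E'
from h import *
s=ctrl.read_state(); P=(553.5,279.2,.485)
tgt=dock2w([[-55,-28,200]],P)[0]; print(tgt)
d=tgt-s["eef_pos"]; yaw=s["tool_rot"][2]; n=14
for i in range(n):
    y=yaw+min(i,8)*.12
    R=Ro.from_euler("xyz",[-np.pi/2,0,y]).as_matrix()
    print(np.round(R.T@(d/n)/50,2), -1 if i<8 else 0)
E
```

```text
[517.89671186 228.78764166 200.        ]
[-0.35  0.04 -0.57] -1
[-0.42  0.04 -0.52] -1
[-0.48  0.04 -0.47] -1
[-0.53  0.04 -0.41] -1
[-0.57  0.04 -0.34] -1
[-0.61  0.04 -0.27] -1
[-0.64  0.04 -0.19] -1
[-0.66  0.04 -0.12] -1
[-0.67  0.04 -0.04] 0
[-0.67  0.04 -0.04] 0
[-0.67  0.04 -0.04] 0
[-0.67  0.04 -0.04] 0
[-0.67  0.04 -0.04] 0
[-0.67  0.04 -0.04] 0
```

Emit:
step_arm(moves="-0.35 0.04 -0.57 0 -1 0 0.5; -0.42 0.04 -0.52 0 -1 0 0.5; -0.48 0.04 -0.47 0 -1 0 0.5; -0.53 0.04 -0.41 0 -1 0 0.5; -0.57 0.04 -0.34 0 -1 0 0.5; -0.61 0.04 -0.27 0 -1 0 0.5; -0.64 0.04 -0.19 0 -1 0 0.5; -0.66 0.04 -0.12 0 -1 0 0.5; -0.67 0.04 -0.04 0 0 0 0.5; -0.67 0.04 -0.04 0 0 0 0.5; -0.67 0.04 -0.04 0 0 0 0.5; -0.67 0.04 -0.04 0 0 0 0.5; -0.67 0.04 -0.04 0 0 0 0.5; -0.67 0.04 -0.04 0 0 0 0.5; 0 0 0 0 0 0 0.5; 0 0 0 0 0 0 0.5; 0 0 0 0 0 0 0.5")

```text
clock: 2.8
eef_pos: [518.9, 229.3, 203.4]
tool_rot: [-1.571, -0.001, 2.154]
force: [-0.6, 0.3, -0.5]
width: 42.7
```

Run:
```python
from h import *
s=ctrl.read_state(); p=get_image("wrist"); p["_state"]=s
print(np.round(p["T_tool_cam"],3).tolist(), p["vertical_fov"])
for t in ["bay_mouth","tray_end","key_top","pack_front","pack"]:
    r=nets.place_of(p,t); print(t,[(np.round(a["position"],1).tolist(),round(a["conf"],2)) for a in r[:2]])
im=overlay(p,(553.5,279.2,.485)); cv2.imwrite("pics/w1.png",im); cv2.imwrite("pics/w1raw.png",p["color"])
```

```text
[[1.0, 0.0, -0.0, 0.133], [0.0, -0.303, 0.953, -141.292], [0.0, -0.953, -0.303, 78.244], [0.0, 0.0, 0.0, 1.0]] 68.83042037741313
bay_mouth [([552.7, 280.6, 14.5], 0.74)]
tray_end [([489.5, 241.9, 15.5], 0.83)]
key_top [([545.6, 205.2, 26.2], 0.88)]
pack_front [([546.4, 274.0, 28.4], 0.78)]
pack [([577.9, 294.7, 17.4], 0.92)]
```

View pics/w1.png

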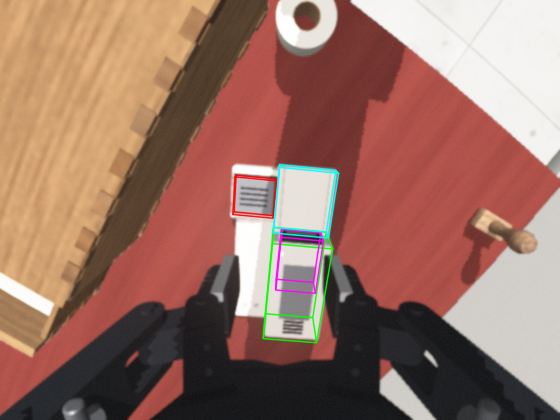

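View pics/w1raw.png

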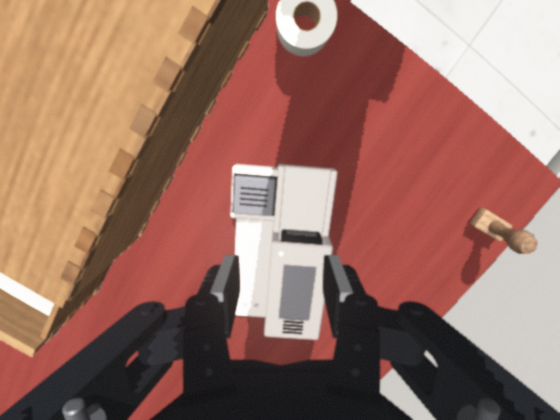

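Run:
```python
from h import *
s=ctrl.read_state(); P=(553.5,279.2,.485)
tgt=dock2w([[-57,-28,45]],P)[0]; d=tgt-s["eef_pos"]
print(local(d)/50)
```

```text
[0.01843425 3.16818079 0.06268274]
```

Emit:
step_arm(moves="0.02 0.4 0.06 0 0.5 0 0.5; 0 0.55 0 0 0 0 0.5; 0 0.55 0 0 0 0 0.5; 0 0.55 0 0 0 0 0.5; 0 0.55 0 0 0 0 0.5; 0 0.4 0 0 0 0 0.5; 0 0.17 0 0 0 0 0.5; 0 0 0 0 0 0 0.5; 0 0 0 0 0 0 0.5")

```text
clock: 4.0
eef_pos: [517.0, 227.8, 45.5]
tool_rot: [-1.572, -0.0, 2.093]
force: [0.3, -0.8, 0.1]
width: 42.5
```

Run:
```python
from h import *
s=ctrl.read_state(); p=get_image("wrist"); p["_state"]=s; P=(553.5,279.2,.485)
d=local(np.array([s["eef_pos"]])[0]*0+dock2w([[-57,-28,45]],P)[0]-s["eef_pos"]);print(d,s["force"])
im=overlay(p,P); cv2.imwrite("pics/w2.png",np.hstack([im[:, 80:480],p["color"][:,80:480]]))
p=get_image("scene"); x,y=proj(p,dock2w([[-40,-28,40]],P))[0].astype(int)
cv2.imwrite("pics/s2.png",cv2.resize(p["color"][y-60:y+60,x-80:x+80],None,fx=5,fy=5,interpolation=2))
```

```text
[0.52361762 0.51668582 0.74392196] [ 0.28677285 -0.84405858  0.13207069]
```

View pics/w2.png

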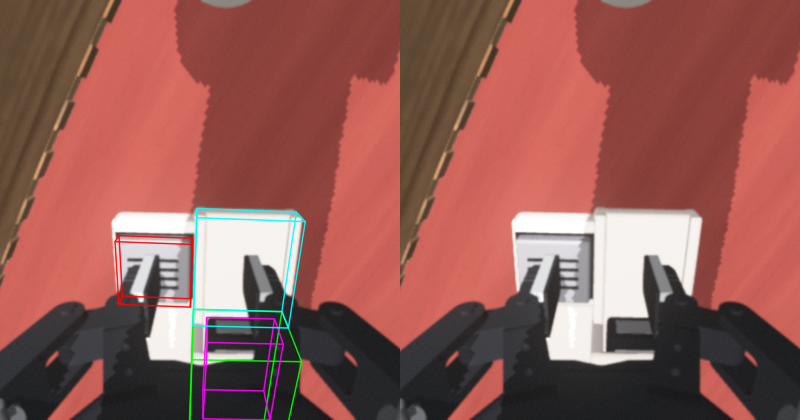

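View pics/s2.png

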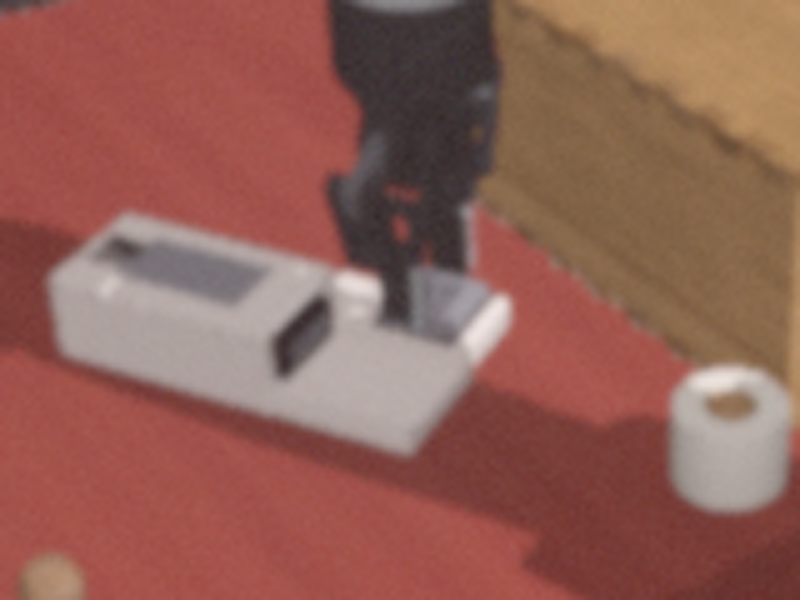

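Run:
```python
from h import *
s=ctrl.read_state(); p=get_image("wrist"); p["_state"]=s; P=(553.5,279.2,.485)
Rt=Ro.from_euler("xyz",s["tool_rot"]).as_matrix()
im=cv2.resize(p["color"],None,fx=2,fy=2,interpolation=2)
for h in(0,-6):
  for x0,x1 in((-36,-21),(21,36)):
    C=np.array([[x0,h,-11],[x1,h,-11],[x1,h,11],[x0,h,11]])@Rt.T+s["eef_pos"]
    q=proj(p,C)*2; cv2.polylines(im,[q.round().astype(int)],True,(0,255,0) if h==0 else (255,0,0),1)
cv2.imwrite("pics/w3.png",im[400:720,380:800].repeat(1,0)) 
cv2.imwrite("pics/w3.png",cv2.resize(im[400:720,380:800],None,fx=1.8,fy=1.8))
```

```text
(no output)
```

View pics/w3.png

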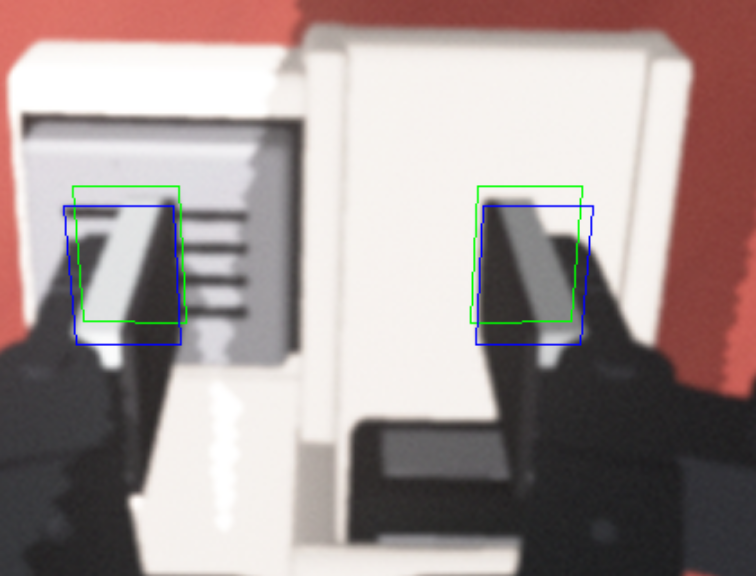

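Emit:
step_arm(moves="0 0.2 0 0 0 0 0.5; 0 0.16 0 0 0 0 0.5; 0 0 0 0 0 0 0.5; 0 0 0 0 0 0 0.5")

```text
clock: 4.55
eef_pos: [516.2, 227.1, 26.3]
tool_rot: [-1.57, -0.0, 2.093]
force: [-0.1, 0.1, 0.4]
width: 42.8
```

Emit:
step_arm(moves="0 0.04 0 0 0 0 0.5; 0 0.04 0 0 0 0 0.5; 0 0 0 0 0 0 0.5")

```text
clock: 4.85
eef_pos: [516.7, 227.3, 22.9]
tool_rot: [-1.571, 0.0, 2.093]
force: [-0.5, -0.9, 3.6]
width: 42.6
```

Emit:
step_arm(moves="0 0.04 0 0 0 0 0.5; 0 0 0 0 0 0 0.5")

```text
clock: 5.05
eef_pos: [516.7, 227.4, 20.8]
tool_rot: [-1.571, -0.0, 2.093]
force: [0.1, 0.9, 1.9]
width: 43.1
```

Emit:
step_arm(moves="0 0.04 0 0 0 0 0.5; 0 0.04 0 0 0 0 0.5; 0 0 0 0 0 0 0.5")

```text
clock: 5.35
eef_pos: [516.7, 227.3, 17.9]
tool_rot: [-1.571, 0.0, 2.093]
force: [-3.4, -1.2, 12.8]
width: 42.9
```

Emit:
step_arm(moves="0 0.03 0 0 0 0 0.5; 0 0 0 0 0 0 0.5")

```text
clock: 5.55
eef_pos: [516.7, 227.4, 17.6]
tool_rot: [-1.572, 0.001, 2.093]
force: [-3.9, -1.0, 23.6]
width: 42.5
```

Emit:
step_arm(moves="0 -0.03 0 0 0 0 0.5; 0 0 0 0 0 0 0.5")

```text
clock: 5.75
eef_pos: [516.7, 227.4, 17.9]
tool_rot: [-1.571, 0.0, 2.093]
force: [-2.2, -1.2, 12.9]
width: 42.6
```

```bash
cat > look.py <<'E'
from h import *
import sys
k=sys.argv[1]; s=ctrl.read_state(); p=get_image("wrist"); p["_state"]=s; P=(553.5,279.2,.485)
print(s["clock"],s["eef_pos"].round(1),s["force"].round(1))
a=cv2.resize(p["color"][180:400,170:430],None,fx=1.54,fy=1.54,interpolation=2)
for t in["pack","pack_front","key_top"]:
    for r in nets.place_of(p,t)[:1]:
        w=np.array(r["position"]); c,sn=np.cos(P[2]),np.sin(P[2]); d=w[:2]-P[:2]; print(t,round(c*d[0]+sn*d[1],1),round(-sn*d[0]+c*d[1],1),w[2].round(1),r["conf"])
p=get_image("scene"); x,y=proj(p,dock2w([[-20,-20,40]],P))[0].astype(int)
for r in nets.place_of(p,"pack_front")[:1]:
        w=np.array(r["position"]); d=w[:2]-P[:2]; print("scene front",round(c*d[0]+sn*d[1],1),r["conf"])
b=cv2.resize(p["color"][y-45:y+45,x-50:x+50],(377,339),interpolation=2)
cv2.imwrite(f"pics/l{k}.png",np.hstack([a[:338],b[:338]]))
E
python3 look.py 1
```

```text
5.75 [516.7 227.4  17.9] [-2.2 -1.2 12.9]
pack_front -16.8 0.7 26.5 0.9
key_top -41.6 -60.6 21.3 0.7
scene front -19.7 0.79
```

View pics/l1.png

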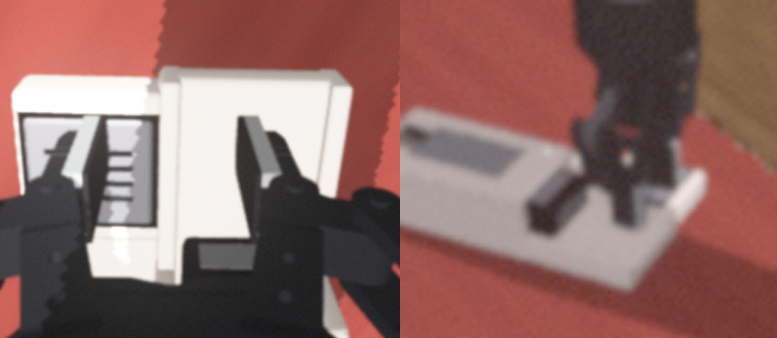

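The wrist view shows the key pressed under the left finger and the pack emerging towards the right finger, which stands in the lane. I'll hold here.

Emit:
step_arm(moves="0 0 0 0 0 0 0.5; 0 0 0 0 0 0 0.5; 0 0 0 0 0 0 0.5; 0 0 0 0 0 0 0.5; 0 0 0 0 0 0 0.5; 0 0 0 0 0 0 0.5; 0 0 0 0 0 0 0.5; 0 0 0 0 0 0 0.5; 0 0 0 0 0 0 0.5; 0 0 0 0 0 0 0.5; 0 0 0 0 0 0 0.5; 0 0 0 0 0 0 0.5; 0 0 0 0 0 0 0.5; 0 0 0 0 0 0 0.5; 0 0 0 0 0 0 0.5")

```text
clock: 7.55
eef_pos: [516.7, 227.3, 17.9]
tool_rot: [-1.571, 0.0, 2.093]
force: [-2.7, -1.0, 13.6]
width: 42.9
```

```bash
python3 look.py 2
```

```text
7.55 [516.7 227.3  17.9] [-2.7 -1.  13.6]
pack -0.1 -0.7 15.1 0.9
pack_front -37.9 1.5 26.6 0.57
key_top -42.2 -60.4 19.9 0.64
scene front -36.7 0.68
```

View pics/l2.png

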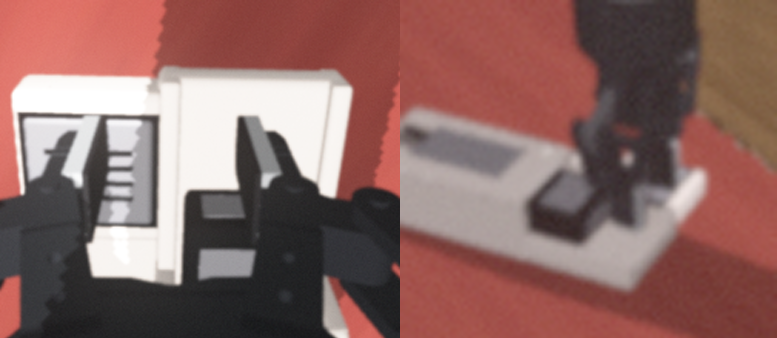

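Emit:
step_arm(moves="0 0 0 0 0 0 0.5; 0 0 0 0 0 0 0.5; 0 0 0 0 0 0 0.5; 0 0 0 0 0 0 0.5; 0 0 0 0 0 0 0.5; 0 0 0 0 0 0 0.5; 0 0 0 0 0 0 0.5; 0 0 0 0 0 0 0.5; 0 0 0 0 0 0 0.5; 0 0 0 0 0 0 0.5; 0 0 0 0 0 0 0.5; 0 0 0 0 0 0 0.5; 0 0 0 0 0 0 0.5; 0 0 0 0 0 0 0.5; 0 0 0 0 0 0 0.5; 0 0 0 0 0 0 0.5; 0 0 0 0 0 0 0.5; 0 0 0 0 0 0 0.5; 0 0 0 0 0 0 0.5; 0 0 0 0 0 0 0.5")

```text
clock: 9.85
eef_pos: [516.6, 227.3, 17.9]
tool_rot: [-1.571, 0.0, 2.093]
force: [-2.3, -1.1, 13.8]
width: 42.4
```

```bash
python3 look.py 3
```

```text
9.85 [516.6 227.3  17.9] [-2.3 -1.1 13.8]
pack -13.5 0.7 15.0 0.62
pack_front -50.2 -0.4 28.9 0.97
scene front -47.3 0.68
```

View pics/l3.png

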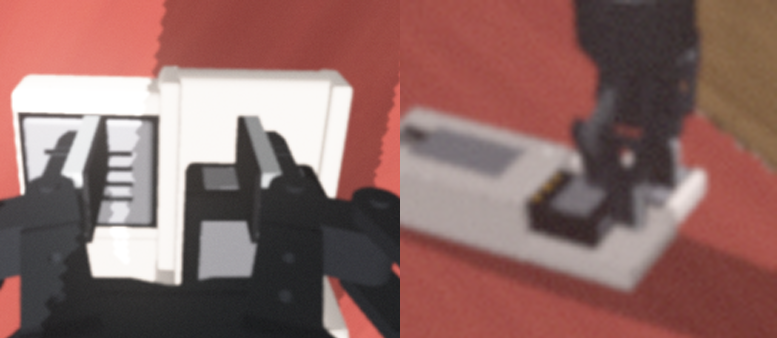

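Emit:
step_arm(moves="0 0 0 0 0 0 0.5; 0 0 0 0 0 0 0.5; 0 0 0 0 0 0 0.5; 0 0 0 0 0 0 0.5; 0 0 0 0 0 0 0.5; 0 0 0 0 0 0 0.5; 0 0 0 0 0 0 0.5; 0 0 0 0 0 0 0.5")

```text
clock: 10.95
eef_pos: [516.7, 227.3, 17.9]
tool_rot: [-1.571, 0.0, 2.093]
force: [-3.0, -0.9, 13.3]
width: 42.6
```

```bash
python3 look.py 4; python3 -c "
import cv2;a=cv2.imread('pics/l3.png');b=cv2.imread('pics/l4.png');d=cv2.absdiff(a,b);print(d[:,:400].mean(),d[:,400:].mean());cv2.imwrite('pics/d.png',cv2.vconcat([b,cv2.convertScaleAbs(d,alpha=4)])[:600])"
```

```text
10.95 [516.7 227.3  17.9] [-3.  -0.9 13.3]
pack -10.8 0.1 12.3 0.81
pack_front -48.3 0.1 26.1 0.98
key_top -43.3 -59.4 20.5 0.62
scene front -46.4 0.6
1.1132618343195266 1.6076232480027624
```

View pics/d.png

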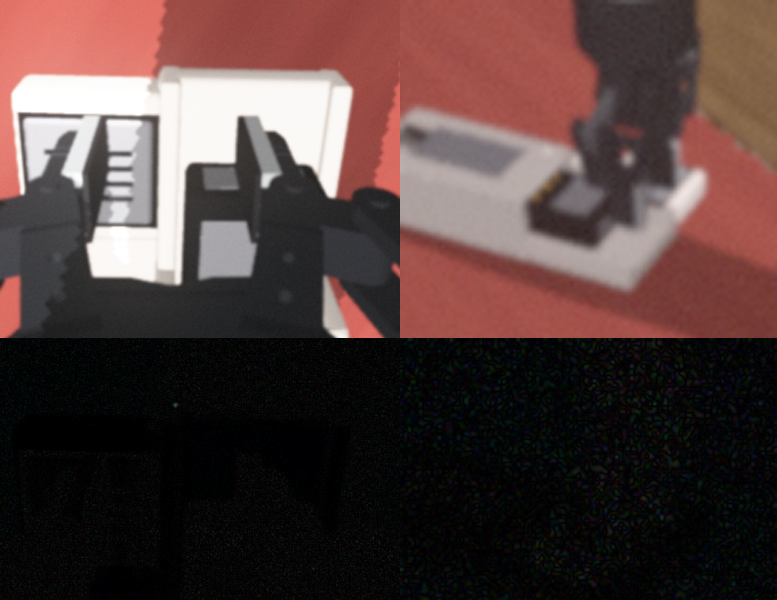

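```bash
python3 -c "
from cell import ctrl
print(ctrl.finish_job())"
```

```text
the job is handed in; nothing more can be done
None
```

The pack is out on the tray and at rest. I handed the job in at about 11 s, with one fingertip holding the key down and the other in the lane at the pack's front face.

- **Key:** it is at the bottom of its travel. The force jumped from about 2 N to 13 N when it bottomed. I had pressed to 24 N, then eased back to about 13 N. The network puts the key's top at 20–21 mm over the desk, against 20 mm when fully down.
- **Pack:** its front face is at about x = -47 mm in the dock's frame, so it has slid out roughly 43 mm and is about 29 mm short of the tray's end. The network's readings ranged from -46 to -50 mm. About 19 mm of the pack's length is still under the bay's roof.
- **At rest:** pictures taken about 1 s apart showed no change beyond image noise.
- **Not confirmed:** the side force on the tool did not change clearly when the pack reached the finger. That it rests against the finger comes from the pictures and the finger's expected face at -47 mm.
- **Other things on the desk:** the arm stayed clear of the stamp, binder clip and labels on its way in. I did not measure their positions again at the end.

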